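# Undo the wing-nut clamp of a pressure filter

## Task

The filter disc in the small steel pressure vessel has to be changed, so free its lid: undo the brass wing nut, a short arc at a time between the pressure gauge and the gas inlet, until its flange has risen clear of the seat in the clamp strap, then draw the strap straight back on its lug until its toe is well clear of the lid and let go. Do not knock the gauge or the gas inlet, and leave the other things on the bench where they are.

Things in the scene. Friction and masses are not known exactly. Their poses are not given: they have to be found in the camera images.
- filter_vessel: Fixed steel pressure vessel, lid 100 mm wide. Origin on the bench under its axis; -x points from the axis to the clamp (roughly to the robot), z up. Lid rim: z = 104 mm, radius 50 mm; black lid knob on the axis, top at z = 138 mm. The 8 mm brass clamp stud stands at x = -68 mm, y = 0. Gauge and gas inlet flank it, each leaving 40 mm free from the stud axis.
- pressure_gauge: Round pressure gauge, 40 mm face looking along the vessel's -x, fixed to the vessel, right of the nut. Origin and axes are those of filter_vessel; in them its case is centred at x = -64, y = -60, z = 139 mm, 18 mm thick, top at 159 mm; its nearest point is 40 mm from the stud axis.
- gas_inlet: Upright gas inlet with a hose barb, 14 mm thick, fixed to the vessel, left of the nut. Origin and axes are those of filter_vessel; the upright part is centred at x = -64, y = 47 mm in them and reaches z = 150 mm (nearest point 40 mm from the stud axis).
- wing_nut_grip (a point): Point on the axis of the brass wing nut, at half the height of its wings. x runs along the two wings, z up. Wings: 58 mm from tip to tip, 11 mm thick (along y) with flat flanks, from 12 mm below to 12 mm above this point. Lower down are a 21 mm hub and a 24 mm flange (underside 22 mm below the point), so fingertips must stay above the hub to pinch the wings. The stud end is 10 mm thick.
- wing_nut (a joint): Turn of the nut in rad: 0 = tight, grows anticlockwise seen from above (loosening), stop at 8.0. Starts between 0 and 0.9. It climbs 4 mm a turn, takes 0.10 N m to turn and stays where it is left. At 0 its flange sits 3 mm deep in the strap's milled seat: it must climb over 3 mm (4.7 rad; 5.5 is comfortable) before the strap can slide under it.
- clamp_dog: Loose dark steel clamp strap, 78 x 30 x 11 mm, 0.12 to 0.26 kg, slotted on the stud, lying across the lid rim and the lug's pad. Origin on its underside, at the stud axis while clamped; +x points to the toe (to the vessel axis), z up. Low cheeks on the lug guide it (1.5 mm free each side); it can slide back, along -x, by 18 mm at most.
- dog_toe (a point): Middle of the lower edge of the strap's toe, the end that lies on the lid (28 mm ahead of the strap's origin). Clamped it lies 10 mm inside the lid's edge.
- dog_tab (a point): Middle of the strap's upright pull tab, which stands at the end away from the lid, 45.5 mm behind the strap's origin: 9 mm thick along the strap, 26 mm wide across it, standing from 13 mm below to 14 mm above this point. Pinch it across its width. The strap's own top is 13 mm below the point.
- flask: Erlenmeyer flask, 64 mm wide, 102 mm high, loose; a bystander on the right. Origin under its middle.
- small_beaker: Glass beaker, 54 mm wide, 68 mm high, loose; a bystander on the right. Origin under its middle.
- timer: Bench timer, 65 x 61 x 24 mm, loose; a bystander on the left. Origin under its middle.
Not all that is in view belongs to the job. What is meant by the clamp_dog is not orange, and is the larger of those in its own colour.

How it is judged:
By the outcome, as a careful person would: the job done as asked, in the order asked, and still so for the second after the job is handed in, with the robot touching nothing.
It also fails if it takes over 67 s, if anything falls off the work surface, if the arm or the gripper's body presses on something with over 40 N, if the wrist force passes 120 N, or if a joint passes its speed limit or range.

## Robot

A 6-joint arm with a two-finger parallel gripper is mounted at the origin on a cart in front of the work surface, level with it; the furniture and walls round the work are solid. World frame = base frame: x ahead of the robot, y to its left, z up, the work surface at z = 0. Lengths are in m, angles in rad, forces in N, time in s.
With the tool pointing down it reaches from about 0.3 to 0.75 m from the base axis. Payload 8.5 kg.
Tool frame: the origin (TCP) lies at the very end of the fingers, on their centre line; the grasp point (between the pads) lies 19 mm behind it (arm.grip_point_offset is the distance from the TCP to the grasp point, in m); z points along the fingers, y is the line along which they close (so a half turn about z gives the same grasp; the last joint's range is limited). The gripper opens to 88 mm and grips with 3 to 60 N. Pads are 18 mm wide; open, the fingers measure 123 mm over their backs; the gripper's body (75 mm by 187 mm) begins 45 mm behind the grasp point.
Start: joints at [1.085, 0.381, 1.297, -0, 1.464, -0.215], TCP at [0.147, 0.53, 0.239] pointing down, gripper open.
Joint ranges: [-3.11, 3.11], [-0.89, 2.33], [0.22, 2.48], [-1.42, 4.56], [0.17, 2.85], [-2.88, 2.88]. Speed limits (rad/s): [2.39, 2.39, 3.14, 3.14, 3.14, 3.14].

## Interface

Orientations are given as a rotation vector (axis times angle).
In Python, from rig import arm gives the robot as it stands. The module is installed in compiled form; this text tells all that it offers.
- The arm moves only by the shell command python3 -m jog 'ROWS' [FORCE]. ROWS is JSON, one flat list of numbers, 5 for each row, row after row: the finger opening in cm, from 0 to 8.81, then the shift along the tool's x, y, z in cm, then the turn about the tool's z in degrees. A call has 1 to 20 rows; each row is the pose to reach, as a shift and turn from the pose commanded when the call began, along the tool's axes at that moment; what a row does not reach only later rows make up. A row lasts 1/8 s, in which the tool goes at most 62.5 mm and 10.7 degrees, less where a joint would pass 70% of its speed; a pose out of reach is approached as far as the arm can. A call with a gripper value outside its range is refused whole. The fingers move at their own pace and stop on an object; FORCE is the grip in N (left out, the last holds). Time passes only in rows, so rows that repeat a pose let the fingers close. It gives the time, the measured TCP pose, the force, the opening and the grip force at its end, in the units of the state.
- arm.state(): the state, without advancing time (a new reading comes with each control period).
- arm.get_image(name): name is "scene" or "top" or "wrist"; returns (picture, depth): 480x640x3 uint8, red, green, blue; 480x640 float32, m along the optical axis (not along the pixel's ray), 0 where there is no reading.
- arm.camera_model(name): a dict with "fov_y" (degrees; the focal length in pixels is half the picture's height over the tangent of half this angle, whatever the lens; pixels are square), "cx", "cy" (the principal point, pixels), "T" (4x4, takes a point from camera to world coordinates). Camera axes: x right, y down, z forward; pixel columns grow to the right and rows downward; lengths in m; the calibration is good to about 2 mm. A picture is of the moment at which its call begins: read the wrist's pose just before it. camera_model takes no time and is no camera call; for the wrist camera it gives the pose at the moment of the call.
- arm.sign_off(): hands the job in; it is judged then, once.
Trained networks look in the newest picture that a camera, given by its name, has taken for a name from the list of things; names that differ only in an ending like _2 or _b are one class to them, and where a whole thing is asked for, a point or a joint stands for the part that bears it (a point fixed in the world has none). Each returns a list of dicts, best first, with "p" (0 to 1); they miss things now and then, are a little off and sometimes report something else, mostly with a low value. They report only what shows in the picture. A call takes as long as a camera call. They do not tell look-alikes from the thing itself.
- arm.find_in(camera, target): "centre" ([x, y, z] in m, in world coordinates, good to about 4 mm: the middle of the surface that is visible of it).
- arm.cut_out(camera, target): "pixels" (480x640 bool, what is visible of it).
The state is a dict: "time": time; "joint_positions": joint angles; "joint_vel": joint speeds; "effort": joint torques, N m; "tool_pos": TCP position; "tcp_rot": TCP orientation; "wrist_force": force on the tool from outside, world axes, zero at the start; "torque": the same for the moment, N m; "finger_gap": finger opening in m; "gripper_force": force on a finger pad.
Only numpy, scipy, OpenCV 4.12 (cv2) and the standard library are available. Lean on these libraries where they do the work, as an engineer would, in place of code of your own. Each camera call takes 0.05 s, during which the arm holds its last target. There are 200 camera calls.

## Working session

There is one attempt and no reset: what is moved stays moved. The work goes in short steps, Python scripts to look and compute and a shell command to move; the robot and the scene stay as the last step left them, time stands still between calls to the robot, and variables do not carry over. Pictures are saved under pics/ and viewed, at most 10 in all, crops included, and the job is handed in when it is done.

```bash
mkdir -p pics
cat > h.py <<'E'
import numpy as np, cv2
from rig import arm
from scipy.spatial.transform import Rotation as R
def cloud(cam,d):
    m=arm.camera_model(cam); f=240/np.tan(np.radians(m["fov_y"])/2)
    v,u=np.mgrid[:480,:640]
    P=np.stack([(u-m["cx"])/f*d,(v-m["cy"])/f*d,d],-1)
    return P@m["T"][:3,:3].T+m["T"][:3,3]
E
python3 - <<'E'
from h import *
ims=[]
for c in("scene","top"):
    p,d=arm.get_image(c); cv2.imwrite(f"pics/{c}0.png",p[...,::-1]); np.save(c+"d.npy",d)
    for t in("filter_vessel","wing_nut_grip","clamp_dog","dog_tab","pressure_gauge","gas_inlet","flask","small_beaker","timer"):
        print(c,t,[(np.round(r["centre"],3).tolist(),round(r["p"],2)) for r in arm.find_in(c,t)][:3])
s=arm.state();print(s["time"],s["tool_pos"],s["tcp_rot"],s["finger_gap"])
E
```

```text
scene filter_vessel [([0.548, -0.099, 0.1], 0.6), ([0.509, -0.056, 0.114], 0.56), ([0.43, 0.215, 0.024], 0.51)]
scene wing_nut_grip [([0.495, -0.103, 0.14], 0.81)]
scene clamp_dog [([0.578, -0.246, 0.013], 0.97), ([0.469, -0.086, 0.115], 0.76), ([0.481, 0.023, 0.009], 0.68)]
scene dog_tab [([0.465, -0.094, 0.115], 0.63), ([0.583, -0.24, 0.01], 0.6)]
scene pressure_gauge [([0.496, -0.159, 0.138], 0.93)]
scene gas_inlet [([0.507, -0.054, 0.115], 0.52)]
scene flask [([0.531, -0.375, 0.042], 0.96)]
scene small_beaker [([0.433, -0.333, 0.042], 0.7)]
scene timer [([0.427, 0.213, 0.02], 0.59), ([0.431, -0.331, 0.039], 0.31)]
top filter_vessel [([0.55, -0.107, 0.101], 0.87), ([0.471, -0.101, 0.112], 0.37)]
top wing_nut_grip [([0.498, -0.102, 0.14], 0.77)]
top clamp_dog [([0.578, -0.243, 0.01], 0.74), ([0.47, -0.101, 0.117], 0.67)]
top dog_tab [([0.472, -0.098, 0.112], 0.52), ([0.483, 0.019, 0.009], 0.46)]
top pressure_gauge [([0.494, -0.161, 0.15], 0.75), ([0.476, -0.097, 0.114], 0.22)]
top gas_inlet [([0.492, -0.161, 0.153], 0.75), ([0.508, -0.061, 0.085], 0.61)]
top flask [([0.527, -0.381, 0.039], 0.84)]
top small_beaker [([0.427, -0.342, 0.028], 0.66)]
top timer [([0.425, 0.204, 0.02], 0.76), ([0.496, -0.104, 0.144], 0.58)]
1.0 [0.14713348 0.52994542 0.23875919] [4.24073005e-01 3.11282499e+00 1.23771873e-05] 0.08825635571386779
```

View pics/scene0.png

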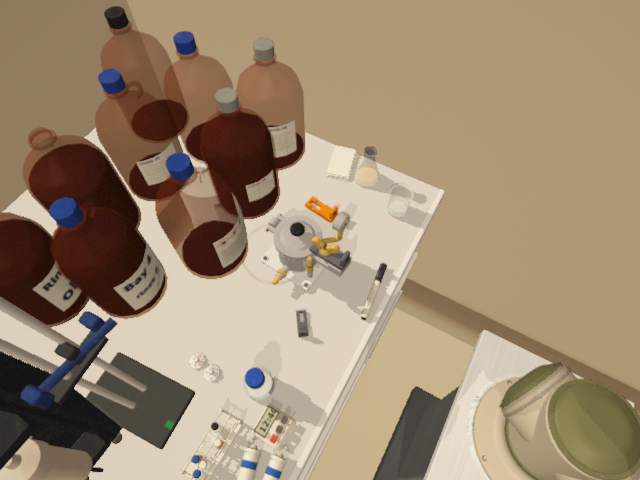

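View pics/top0.png

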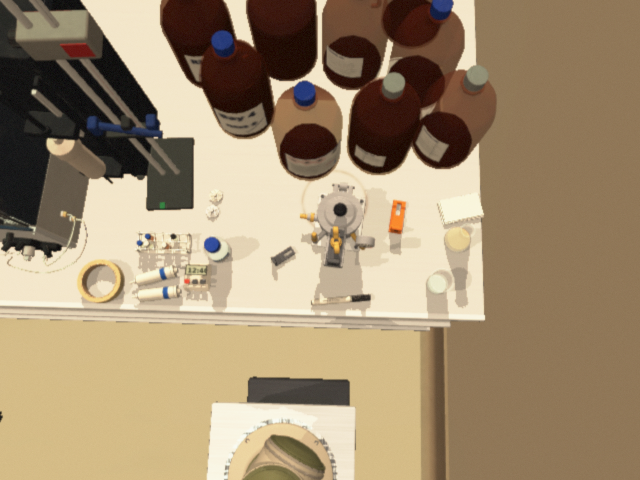

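The top view shows the vessel lid at about (340,212), the nut at (337,240), the strap tab at (335,258) and the gauge at (366,242). The small dark clip at (283,257) and the orange one are decoys. Next I measure axes from depth.

Run:
```python
from h import *
p,d=arm.get_image("top"); P=cloud("top",d); x,y,z=P[...,0],P[...,1],P[...,2]
for c,t in(("top","wing_nut_grip"),("top","clamp_dog"),("top","gas_inlet"),("top","filter_vessel")):
    for r in arm.cut_out(c,t)[:2]:
        m=r["pixels"]&(d>0); q=P[m]; 
        if len(q)<5: continue
        e=cv2.PCACompute2(q[:,:2].astype(np.float32),None) if 0 else np.linalg.svd(q[:,:2]-q[:,:2].mean(0),full_matrices=False)[2]
        print(t,round(r["p"],2),q.mean(0).round(3),np.percentile(q,[2,98],axis=0).round(3).tolist(),"axis deg",np.degrees(np.arctan2(e[0,1],e[0,0])).round(1))
# knob and lid
m=(np.hypot(x-.56,y+.105)<.03)&(z>.127)&(z<.145); print("knob",P[m].mean(0),m.sum())
# tall things in the neighbourhood
m=(z>.17)&(np.hypot(x-.497,y+.103)<.25)&(d>0); print("tall",m.sum(),P[m][:,0].min() if m.any() else 0, np.hypot(x-.497,y+.103)[m].min() if m.any() else 0)
s=arm.state(); rot=R.from_rotvec(s["tcp_rot"]).as_matrix(); m=arm.camera_model("wrist"); print((rot.T@(m["T"][:3,3]-s["tool_pos"])).round(3),(rot.T@m["T"][:3,:3]).round(2).tolist(),m["fov_y"])
t=arm.camera_model("top"); print(t["T"].round(3).tolist())
a=np.array([.47,-.10,.30]);print("shift cm",rot.T@(a-s["tool_pos"])*100,rot.round(3).tolist())
cv2.imwrite("pics/topcrop.png",cv2.resize(p[180:280,280:400,::-1],None,fx=5,fy=5,interpolation=cv2.INTER_CUBIC))
```

```text
wing_nut_grip 0.61 [ 0.495 -0.104  0.135] [[0.47, -0.113, 0.114], [0.52, -0.094, 0.148]] axis deg -174.4
clamp_dog 0.89 [ 0.583 -0.248  0.013] [[0.547, -0.266, -0.002], [0.623, -0.231, 0.039]] axis deg 170.2
clamp_dog 0.78 [ 0.477 -0.102  0.119] [[0.447, -0.119, 0.109], [0.522, -0.087, 0.143]] axis deg 171.8
gas_inlet 0.54 [ 0.51  -0.064  0.103] [[0.499, -0.077, 0.072], [0.527, -0.054, 0.151]] axis deg 144.7
filter_vessel 0.97 [ 0.547 -0.11   0.091] [[0.465, -0.171, 0.003], [0.63, -0.045, 0.156]] axis deg -172.1
filter_vessel 0.29 [ 0.43  -0.341  0.037] [[0.405, -0.365, 0.0], [0.454, -0.315, 0.07]] axis deg -63.0
knob [ 0.56357648 -0.11076173  0.13580243] 144
tall 4826 0.6647540003696324 0.1765628847372342
[ 0.079 -0.    -0.145] [[0.0, -0.95, -0.31], [1.0, 0.0, 0.0], [-0.0, -0.31, 0.95]] 59.164579817272404
[[0.03, -0.979, 0.2, 0.271], [-1.0, -0.03, 0.002, -0.087], [0.004, -0.2, -0.98, 1.186], [0.0, 0.0, 0.0, 1.0]]
shift cm [-47.96150569 -52.06024405  -6.12389741] [[-0.964, 0.268, -0.0], [0.268, 0.964, -0.0], [-0.0, -0.0, -1.0]]
```

View pics/topcrop.png

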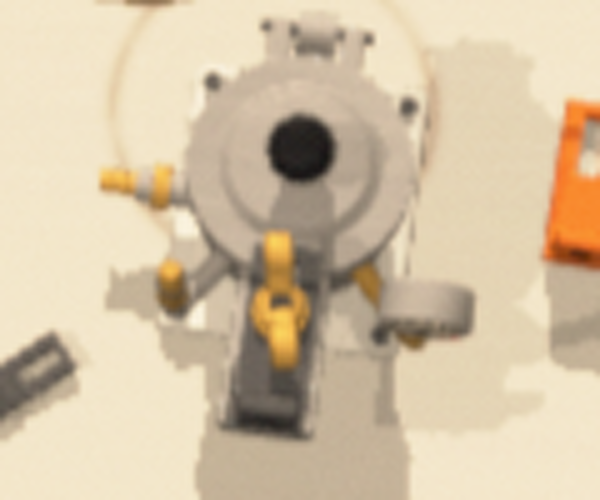

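The crop shows the lid knob at (300,148), with the wings running nearly fore-aft from (278,240) to (287,360). The gauge is right at (428,310), the inlet left at (172,285) and the tab at (268,415). I move above the nut for a close look.

```bash
python3 -m jog '[3,-12,-13,-1,-2, 3,-25,-26,-1,-4, 3,-38,-39,-1.1,-6, 3,-50,-51.5,-1.1,-7, 3,-50,-51.5,-1.1,-7, 3,-50,-51.5,-1.1,-7, 3,-50,-51.5,-1.1,-7, 3,-50,-51.5,-1.1,-7, 3,-50,-51.5,-1.1,-7, 3,-50,-51.5,-1.1,-7, 3,-50,-51.5,-1.1,-7, 3,-50,-51.5,-1.1,-7, 3,-50,-51.5,-1.1,-7, 3,-50,-51.5,-1.1,-7, 3,-50,-51.5,-1.1,-7, 3,-50,-51.5,-1.1,-7]'
cat > look.py <<'E'
import sys
from h import *
n=sys.argv[1]
s=arm.state(); p,d=arm.get_image("wrist"); P=cloud("wrist",d); np.save("P.npy",P)
cv2.imwrite(f"pics/{n}.png",p[...,::-1])
rot=R.from_rotvec(s["tcp_rot"]).as_matrix()
print("t",s["time"],"tcp",s["tool_pos"].round(4),"yaw x",np.degrees(np.arctan2(rot[1,0],rot[0,0])).round(2),"rotz",rot[:,2].round(3),"j",np.round(s["joint_positions"],3),"gap",s["finger_gap"])
for t in("wing_nut_grip","clamp_dog","pressure_gauge","gas_inlet"):
    for r in arm.cut_out("wrist",t)[:2]:
        m=r["pixels"]&(P[...,2]>.05)&(P[...,2]<.2); q=P[m]
        if len(q)<50: continue
        v,u=np.nonzero(r["pixels"])
        print(t,round(r["p"],2),"px",int(u.mean()),int(v.mean()),q.mean(0).round(4),np.percentile(q,[1,99],axis=0).round(4).tolist())
        zt=np.percentile(q[:,2],97); w=q[q[:,2]>zt-.004]
        rc=cv2.minAreaRect((w[:,:2]*1000).astype(np.float32)); print("   top z",zt.round(4),"rect mm",np.round(rc[0],1),np.round(rc[1],1),round(rc[2],1))
x,y,z=P[...,0],P[...,1],P[...,2]
m=(np.hypot(x-.5636,y+.1108)<.02)&(z>.132)&(z<.145)
if m.any(): print("knob",cv2.minEnclosingCircle((P[m][:,:2]*1000).astype(np.float32)),P[m][:,2].mean())
E
python3 look.py w0
```

```text
time: 3.25
tool_pos: [0.4909, -0.0992, 0.25]
tcp_rot: [0.231, 3.133, -0.0]
wrist_force: [0.7, 0.7, 0.7]
finger_gap: 0.0296
gripper_force: 0.0
t 3.25 tcp [ 0.4909 -0.0992  0.25  ] yaw x 171.55 rotz [ 0. -0. -1.] j [-0.436  0.286  1.409  0.     1.447 -1.86 ] gap 0.02961343645490907
wing_nut_grip 0.62 px 316 249 [ 0.4962 -0.1032  0.1353] [[0.4696, -0.1146, 0.1139], [0.5239, -0.0931, 0.1457]]
   top z 0.1453 rect mm [ 497.6 -103.9] [54.4 11.1] 4.8
clamp_dog 0.9 px 314 210 [ 0.4754 -0.1016  0.1193] [[0.4474, -0.1197, 0.1044], [0.5242, -0.0857, 0.1418]]
   top z 0.1413 rect mm [462.4 -99.2] [31.2 25.3] 3.5
pressure_gauge 0.98 px 230 260 [ 0.4959 -0.159   0.1331] [[0.4848, -0.1807, 0.0702], [0.5256, -0.1384, 0.1585]]
   top z 0.158 rect mm [ 495.1 -163.5] [24.9 18.5] 82.6
gas_inlet 0.86 px 376 247 [ 0.5094 -0.0633  0.1064] [[0.4999, -0.0812, 0.0704], [0.5309, -0.0522, 0.1499]]
   top z 0.1495 rect mm [506.2 -57.8] [8.6 9.1] 84.8
knob ((565.3179931640625, -110.85074615478516), 14.573694229125977) 0.13518020524126212
```

View pics/w0.png

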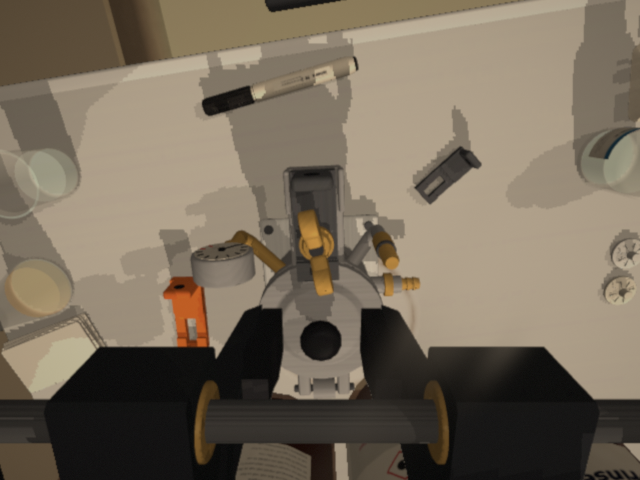

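The wrist view shows the nut at (316,249) with its wings about 13° off the strap, gauge at (225,262), inlet at (385,247), strap at (314,210), and the decoy at (447,175). Everything agrees with stud ≈ (0.4976, -0.1035) and wings at 4.8°. I flip the tool half a turn, so the last joint has a long loosening arc, and centre it.

```bash
python3 -m jog '[2.8,-0.73,-0.33,0,10.5, 2.8,-0.73,-0.33,0,21, 2.8,-0.73,-0.33,0,31.5, 2.8,-0.73,-0.33,0,42, 2.8,-0.73,-0.33,0,52.5, 2.8,-0.73,-0.33,0,63, 2.8,-0.73,-0.33,0,73.5, 2.8,-0.73,-0.33,0,84, 2.8,-0.73,-0.33,0,94.5, 2.8,-0.73,-0.33,0,105, 2.8,-0.73,-0.33,0,115.5, 2.8,-0.73,-0.33,0,126, 2.8,-0.73,-0.33,0,136.5, 2.8,-0.73,-0.33,0,147, 2.8,-0.73,-0.33,0,157, 2.8,-0.73,-0.33,0,164, 2.8,-0.73,-0.33,0,166.8, 2.8,-0.73,-0.33,0,166.8]'; python3 look.py w1
```

```text
time: 5.75
tool_pos: [0.4978, -0.1044, 0.2497]
tcp_rot: [-3.139, -0.129, 0.0]
wrist_force: [0.2, 0.4, 0.0]
finger_gap: 0.0279
gripper_force: 0.0
t 5.75 tcp [ 0.4978 -0.1044  0.2497] yaw x 4.72 rotz [-0.  0. -1.] j [-0.44   0.3    1.389 -0.     1.453  1.049] gap 0.027938413314586498
wing_nut_grip 0.82 px 320 241 [ 0.5001 -0.1042  0.1354] [[0.4726, -0.115, 0.1158], [0.5268, -0.0935, 0.1456]]
   top z 0.1452 rect mm [ 499.1 -104.2] [54.7 10.9] 5.1
clamp_dog 0.73 px 315 259 [ 0.4819 -0.1026  0.1189] [[0.4504, -0.1207, 0.1049], [0.5271, -0.0868, 0.1414]]
   top z 0.141 rect mm [459.8 -99.9] [23.7 25.3] 5.1
pressure_gauge 0.62 px 408 248 [ 0.5012 -0.1605  0.1345] [[0.4878, -0.182, 0.071], [0.5201, -0.1445, 0.1583]]
   top z 0.1579 rect mm [ 496.3 -163.6] [25.  18.9] 80.1
gas_inlet 0.8 px 260 209 [ 0.5129 -0.0623  0.1086] [[0.5039, -0.0754, 0.071], [0.5265, -0.0533, 0.15]]
   top z 0.1494 rect mm [508.  -58.3] [9.1 9.3] 11.6
knob ((566.1227416992188, -111.21709442138672), 14.523730278015137) 0.135168100346116
```

View pics/w1.png

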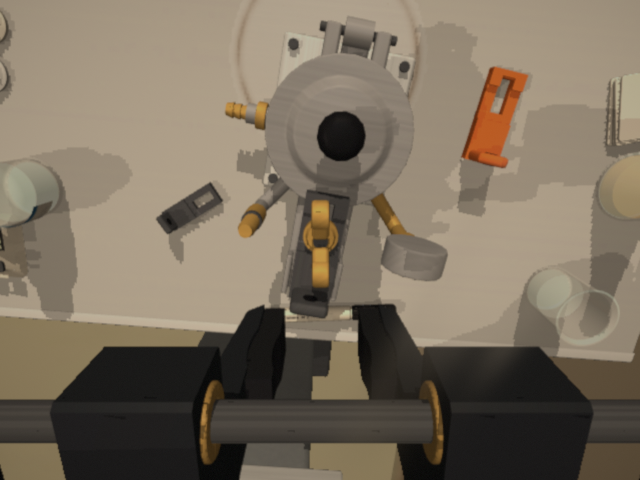

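The nut is centred under the fingers at (320,241), with gauge and inlet either side of the finger path. I go down and pinch.

```bash
python3 -m jog '[2.8,0.05,0,4,0.3, 2.8,0.05,0,8,0.3, 2.8,0.05,0,10,0.3, 2.8,0.05,0,11.5,0.3, 2.8,0.05,0,12.2,0.3, 2.8,0.05,0,12.2,0.3, 0.6,0.05,0,12.2,0.3, 0.6,0.05,0,12.2,0.3, 0.6,0.05,0,12.2,0.3, 0.6,0.05,0,12.2,0.3]' 30
```

```text
time: 7.25
tool_pos: [0.4985, -0.1038, 0.1282]
tcp_rot: [-3.139, -0.121, -0.001]
wrist_force: [-0.3, 4.8, 3.9]
finger_gap: 0.0103
gripper_force: 30.0
```

```bash
python3 -m jog '[0.6,0,0,-0.01,-7, 0.6,0,0,-0.02,-17, 0.6,0,0,-0.03,-27, 0.6,0,0,-0.04,-37, 0.6,0,0,-0.04,-40]'; python3 -c "
from h import *
s=arm.state();print(s['torque'],s['joint_positions'])"
```

```text
time: 7.88
tool_pos: [0.4982, -0.103, 0.1286]
tcp_rot: [-2.905, -1.19, -0.001]
wrist_force: [-1.0, 8.8, 6.5]
finger_gap: 0.0102
gripper_force: 30.0
[ 1.44366092  0.23932312 -0.11241045] [-0.43811025  0.42283894  1.58307923  0.00236165  1.13671652  0.35401163]
```

```bash
python3 -m jog '[0.6,0.05,-0.05,-0.01,-7, 0.6,0.05,-0.05,-0.02,-17, 0.6,0.05,-0.05,-0.03,-27, 0.6,0.05,-0.05,-0.04,-37, 0.6,0.05,-0.05,-0.05,-47, 0.6,0.05,-0.05,-0.06,-57, 0.6,0.05,-0.05,-0.07,-67, 0.6,0.05,-0.05,-0.08,-77, 0.6,0.05,-0.05,-0.1,-87, 0.6,0.05,-0.05,-0.11,-97, 0.6,0.05,-0.05,-0.12,-107, 0.6,0.05,-0.05,-0.13,-117, 0.6,0.05,-0.05,-0.14,-127, 0.6,0.05,-0.05,-0.15,-137, 0.6,0.05,-0.05,-0.16,-145, 0.6,0.05,-0.05,-0.16,-145]'; python3 -c "
from h import *
s=arm.state();print(s['torque'],s['joint_positions'])"
```

```text
time: 9.88
tool_pos: [0.496, -0.1039, 0.13]
tcp_rot: [0.26, -3.125, 0.0]
wrist_force: [-13.1, -0.8, 9.9]
finger_gap: 0.01
gripper_force: 30.0
[-0.19042119  2.14942551 -0.01142821] [-0.43891564  0.41989575  1.58304943 -0.00322314  1.14343057 -2.17406561]
```

```bash
python3 -m jog '[2.8,0,0,0,0, 2.8,0,0,0,0, 2.8,0,0,0,0, 2.8,0,0,-3,0, 2.8,0,0,-7,0, 2.8,0,0,-11,0, 2.8,0,0,-12,0, 2.8,0,0,-12,0]'; python3 look.py w2
```

```text
time: 10.88
tool_pos: [0.4983, -0.1036, 0.2494]
tcp_rot: [0.257, -3.131, 0.0]
wrist_force: [-0.2, -0.5, -0.3]
finger_gap: 0.0285
gripper_force: 0.0
t 10.875 tcp [ 0.4983 -0.1036  0.2494] yaw x -170.61 rotz [-0. -0. -1.] j [-0.438  0.301  1.388 -0.     1.453 -2.173] gap 0.028507982163012376
wing_nut_grip 0.83 px 321 238 [ 0.4957 -0.1038  0.1367] [[0.4692, -0.1143, 0.1147], [0.5237, -0.0928, 0.1472]]
   top z 0.1467 rect mm [ 496.8 -103.8] [53.9 10.4] 9.8
clamp_dog 0.71 px 329 200 [ 0.4746 -0.1028  0.1186] [[0.4469, -0.1195, 0.1051], [0.5233, -0.0865, 0.141]]
   top z 0.1406 rect mm [459.5 -99.9] [25.8 24.6] 86.9
pressure_gauge 0.89 px 232 224 [ 0.4952 -0.1596  0.1365] [[0.4843, -0.1812, 0.0693], [0.5256, -0.137, 0.1577]]
   top z 0.1572 rect mm [ 494.5 -163.2] [25.4 19.1] 80.7
gas_inlet 0.72 px 374 253 [ 0.5088 -0.0636  0.1048] [[0.4993, -0.0804, 0.0686], [0.5294, -0.0527, 0.1493]]
   top z 0.1487 rect mm [505.3 -57.8] [8.3 9.1] 84.5
knob ((563.8346557617188, -110.05132293701172), 14.333252906799316) 0.13475627175852598
```

View pics/w2.png

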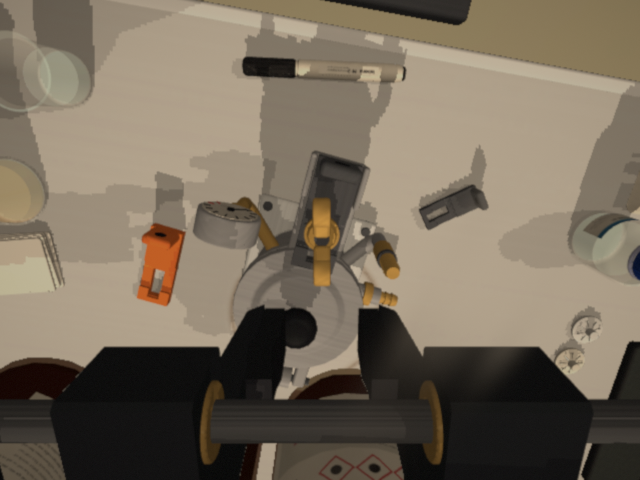

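The view shows the nut at (321,238), turned about 185° and 1.5–2 mm higher; nothing else moved. I flip back and regrip.

```bash
python3 -m jog '[2.8,0,0,0,10.5, 2.8,0,0,0,21, 2.8,0,0,0,31.5, 2.8,0,0,0,42, 2.8,0,0,0,52.5, 2.8,0,0,0,63, 2.8,0,0,0,73.5, 2.8,0,0,0,84, 2.8,0,0,0,94.5, 2.8,0,0,0,105, 2.8,0,0,0,115.5, 2.8,0,0,0,126, 2.8,0,0,0,136.5, 2.8,0,0,0,147, 2.8,0,0,0,157, 2.8,0,0,0,167, 2.8,0,0,0,175, 2.8,0,0,0,179.6, 2.8,0,0,0,179.6]'; python3 -m jog '[2.8,0,0,4,0, 2.8,0,0,8,0, 2.8,0,0,10,0, 2.8,0,0,11.5,0, 2.8,0,0,12,0, 2.8,0,0,12,0, 0.6,0,0,12,0, 0.6,0,0,12,0, 0.6,0,0,12,0, 0.6,0,0,12,0]' 30
```

```text
time: 13.5
tool_pos: [0.4983, -0.1036, 0.2492]
tcp_rot: [-3.13, -0.269, 0.001]
wrist_force: [0.5, -0.1, -0.6]
finger_gap: 0.028
gripper_force: 0.0
time: 14.75
tool_pos: [0.4985, -0.1036, 0.1301]
tcp_rot: [3.13, 0.268, 0.001]
wrist_force: [-0.1, 1.9, 3.0]
finger_gap: 0.01
gripper_force: 30.0
```

```bash
python3 -m jog '[0.6,0,0,-0.01,-7, 0.6,0,0,-0.02,-17, 0.6,0,0,-0.03,-27, 0.6,0,0,-0.04,-37, 0.6,0,0,-0.05,-47, 0.6,0,0,-0.06,-57, 0.6,0,0,-0.07,-67, 0.6,0,0,-0.08,-77, 0.6,0,0,-0.1,-87, 0.6,0,0,-0.11,-97, 0.6,0,0,-0.12,-107, 0.6,0,0,-0.13,-117, 0.6,0,0,-0.14,-127, 0.6,0,0,-0.15,-137, 0.6,0,0,-0.16,-147, 0.6,0,0,-0.17,-157, 0.6,0,0,-0.18,-165, 0.6,0,0,-0.19,-170, 0.6,0,0,-0.19,-170]';  python3 -m jog '[2.8,0,0,0,0, 2.8,0,0,0,0, 2.8,0,0,0,0, 2.8,0,0,-3,0, 2.8,0,0,-7,0, 2.8,0,0,-11,0, 2.8,0,0,-12,0, 2.8,0,0,-12,0]'; python3 look.py w3
```

```text
time: 17.12
tool_pos: [0.496, -0.1036, 0.1318]
tcp_rot: [-0.004, -3.136, 0.0]
wrist_force: [-12.9, -0.3, 9.2]
finger_gap: 0.0106
gripper_force: 30.0
time: 18.12
tool_pos: [0.4983, -0.1036, 0.2512]
tcp_rot: [-0.006, -3.141, -0.0]
wrist_force: [-0.0, -0.3, -0.2]
finger_gap: 0.0277
gripper_force: 0.0
t 18.125 tcp [ 0.4983 -0.1036  0.2512] yaw x 179.79 rotz [-0.  0. -1.] j [-0.438  0.299  1.385 -0.     1.458 -2.005] gap 0.027714644287009517
wing_nut_grip 0.93 px 321 238 [ 0.4957 -0.1037  0.1384] [[0.4689, -0.1145, 0.1173], [0.5238, -0.0929, 0.1489]]
   top z 0.1485 rect mm [ 497.1 -103.6] [10.4 54.7] 89.5
pressure_gauge 0.79 px 233 237 [ 0.4955 -0.1591  0.1347] [[0.4843, -0.1807, 0.0695], [0.5251, -0.1383, 0.1578]]
   top z 0.1573 rect mm [ 494.8 -162.8] [24.7 19. ] 84.8
pressure_gauge 0.52 px 379 243 [ 0.5087 -0.063   0.1053] [[0.4994, -0.0804, 0.0688], [0.5299, -0.0518, 0.1493]]
   top z 0.1488 rect mm [505.9 -57.9] [9.  9.3] 89.6
gas_inlet 0.79 px 378 243 [ 0.5088 -0.0632  0.105 ] [[0.4994, -0.0804, 0.0687], [0.5299, -0.052, 0.1493]]
   top z 0.1488 rect mm [505.4 -57.9] [9.  8.8] 89.6
gas_inlet 0.31 px 321 238 [ 0.4958 -0.1036  0.1384] [[0.4689, -0.1146, 0.1157], [0.5239, -0.0929, 0.1489]]
   top z 0.1485 rect mm [ 497.1 -103.6] [10.4 54.7] 89.5
knob ((564.6121826171875, -110.61038970947266), 14.284743309020996) 0.13468235272471032
```

View pics/w3.png

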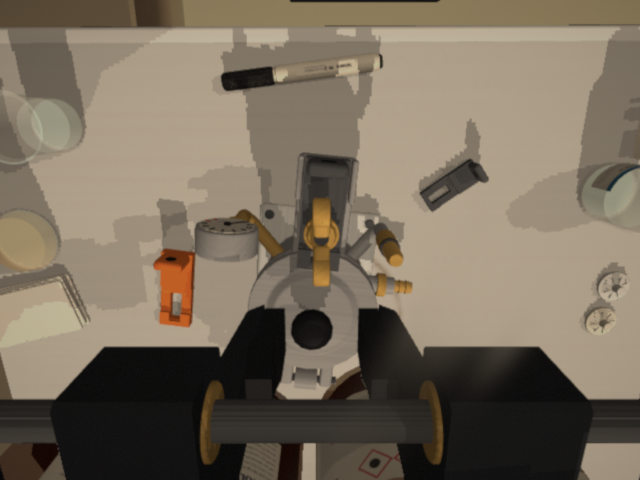

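The nut at (321,238) has now turned about 355° in total and risen roughly 3.5–4 mm. The strap, at (326,200), is not moved. Next I measure the tab from depth.

Run:
```python
from h import *
P=np.load("P.npy"); x,y,z=P[...,0],P[...,1],P[...,2]
for lo,hi,n in((.136,.146,"tab top"),(.110,.120,"strap top"),(.090,.1085,"lower")):
    m=(x>.435)&(x<(.464 if n=="tab top" else .53))&(abs(y+.1)<.03)&(z>lo)&(z<hi); q=P[m]
    rc=cv2.minAreaRect((q[:,:2]*1000).astype(np.float32)); print(n,len(q),q.mean(0).round(4),np.round(rc[0],1),np.round(rc[1],1),round(rc[2],1))
    if n!="lower":
      for a in np.arange(.446,.525,.006):
        w=q[(q[:,0]>a)&(q[:,0]<a+.006)]
        if len(w)>5: print("  ",round(a,3),np.percentile(w[:,1],[2,98]).round(4),w[:,2].mean().round(4))
```

```text
tab top 624 [ 0.4518 -0.0995  0.1396] [452.2 -99.4] [25.9  9.2] 84.4
   0.446 [-0.1114 -0.0878] 0.1395
   0.452 [-0.1114 -0.0873] 0.1397
strap top 2356 [ 0.4835 -0.1027  0.1131] [ 486.6 -101.7] [36.7 78.3] 84.8
   0.446 [-0.1141 -0.0845] 0.1141
   0.452 [-0.1146 -0.0844] 0.1131
   0.458 [-0.1149 -0.0857] 0.1133
   0.464 [-0.1151 -0.0862] 0.1133
   0.47 [-0.1158 -0.0868] 0.1133
   0.476 [-0.1166 -0.0874] 0.1133
   0.482 [-0.1168 -0.0878] 0.112
   0.488 [-0.1176 -0.0884] 0.1131
   0.494 [-0.1183 -0.089 ] 0.1121
   0.5 [-0.1192 -0.0897] 0.1129
   0.506 [-0.1199 -0.0903] 0.1118
   0.512 [-0.12   -0.0904] 0.113
   0.518 [-0.1208 -0.0911] 0.1132
   0.524 [-0.1164 -0.0917] 0.1132
lower 1754 [ 0.4909 -0.1027  0.1005] [ 487.9 -102.5] [84.2 54.8] 0.0
```

```bash
python3 -m jog '[4.2,2,0.2,0,3, 4.2,4.61,0.4,0,5.4, 4.2,4.61,0.4,0,5.4, 4.2,4.61,0.4,4,5.4, 4.2,4.61,0.4,8,5.4, 4.2,4.61,0.4,11,5.4, 4.2,4.61,0.4,12.5,5.4, 4.2,4.61,0.4,13,5.4, 4.2,4.61,0.4,13,5.4, 2.2,4.61,0.4,13,5.4, 2.2,4.61,0.4,13,5.4, 2.2,4.61,0.4,13,5.4, 2.2,4.61,0.4,13,5.4]' 25
```

```text
time: 20.0
tool_pos: [0.4526, -0.0996, 0.1222]
tcp_rot: [0.154, 3.137, -0.001]
wrist_force: [0.3, 0.8, 6.9]
finger_gap: 0.0259
gripper_force: 25.0
```

```bash
python3 -m jog '[2.2,0.2,0,0,0, 2.2,0.4,0,0,0, 2.2,0.6,0,0,0, 2.2,0.6,0,0,0]'; python3 -m jog '[2.2,0.2,0,0,0, 2.2,0.4,0,0,0, 2.2,0.6,0,0,0, 2.2,0.8,0,0,0, 2.2,1,0,0,0, 2.2,1.05,0,0,0, 2.2,1.05,0,0,0]'
```

```text
time: 20.5
tool_pos: [0.4468, -0.0992, 0.1221]
tcp_rot: [0.154, 3.136, -0.001]
wrist_force: [2.1, -0.7, 5.6]
finger_gap: 0.0254
gripper_force: 25.0
time: 21.38
tool_pos: [0.4362, -0.098, 0.1219]
tcp_rot: [0.154, 3.137, -0.001]
wrist_force: [2.5, -1.2, 6.6]
finger_gap: 0.0257
gripper_force: 25.0
```

```bash
python3 -m jog '[4.2,0,0,0,0, 4.2,0,0,0,0, 4.2,0,0,0,0, 4.2,0,0,0,0, 4.2,0,0,-2,0, 4.2,0,0,-6,0, 4.2,0,0,-11,0, 4.2,0,0,-13,0, 4.2,0,0,-13,0]'; python3 look.py w4
python3 - <<'E'
from h import *
P=np.load("P.npy"); x,y,z=P[...,0],P[...,1],P[...,2]
m=(x>.42)&(x<.452)&(abs(y+.1)<.03)&(z>.136)&(z<.146); rc=cv2.minAreaRect((P[m][:,:2]*1000).astype(np.float32)); print(rc,P[m][:,2].mean())
E
```

```text
time: 22.5
tool_pos: [0.4361, -0.098, 0.2525]
tcp_rot: [0.154, 3.136, -0.002]
wrist_force: [0.1, 0.9, -0.5]
finger_gap: 0.0423
gripper_force: 0.0
t 22.5 tcp [ 0.4361 -0.098   0.2525] yaw x 174.39 rotz [ 0.002 -0.001 -1.   ] j [-0.487  0.187  1.537 -0.     1.415 -1.96 ] gap 0.04232597469130961
wing_nut_grip 0.59 px 322 324 [ 0.495  -0.1028  0.1377] [[0.4686, -0.1141, 0.1161], [0.5221, -0.0925, 0.1484]]
   top z 0.1479 rect mm [ 496.7 -103.3] [11.  54.9] 89.6
pressure_gauge 0.8 px 249 311 [ 0.4998 -0.1585  0.0948] [[0.4836, -0.1808, 0.0672], [0.527, -0.1351, 0.1511]]
   top z 0.1497 rect mm [ 486.4 -177.5] [ 5.3 11. ] 45.8
knob ((557.43212890625, -109.52127075195312), 10.723224639892578) 0.13331336893955237
((435.500732421875, -97.67011260986328), (25.043201446533203, 8.803924560546875), 84.1329116821289) 0.13906220662403299
```

View pics/w4.png

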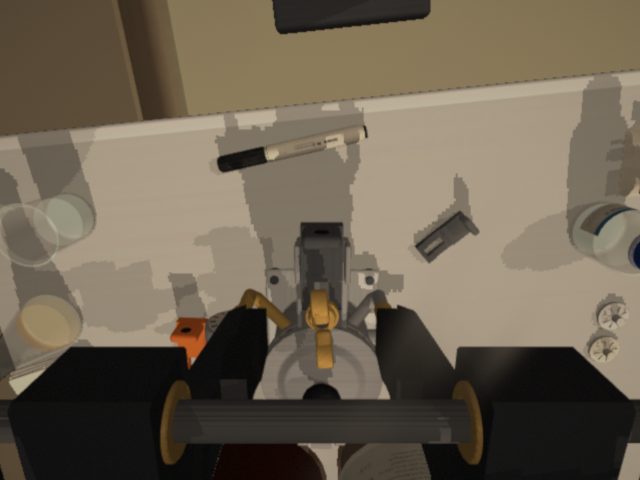

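The strap, with its tab at (322,235), has been drawn back 16.8 mm. The toe is about 7 mm clear of the lid, the tab is still level, and the nut at (322,324) is unchanged. I hand in.

```bash
python3 -c "
from rig import arm
print(arm.sign_off())"
```

```text
the job is handed in; nothing more can be done
None
```

The lid is free and the job is handed in: I undid the wing nut about 355° in two half-turn grips (it rose roughly 3.5–4 mm), then drew the strap back 16.8 mm so its toe is about 7 mm clear of the lid, and let go; the clock stood at 22.5 s at the final check, and I saw no contact with the gauge or gas inlet and no bystander moved.

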